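Clamp a butterfly mount under a sprung flap

TASK

A wooden block with a butterfly mounted on it lies between the guide strips of the framing jig. Press the jig's long thumb bar down with one fingertip so that the sprung flap stays open, and meanwhile push the block with the other fingertip along the guides, under the flap, until it is fully home against the stop; then let go so that the flap closes on the block. Push the block only, without lifting or tipping it, and leave the other things on the table where they are.

Things in the scene. Friction and masses are not known exactly. Their poses are not given: they have to be found in the camera images.
- jig: Plywood jig, fixed. Origin on the table (z = 0) under the lane's centre line; +x is the push direction, to the stop, +y left of that, z up. 'Jig' mm below are in this frame. Base board: x -152 to 110, y -112 to 40, 4 high under the thumb bar.
- lane (a point): Point on the lane floor at jig (-25, 0, 10) mm. The lane runs along jig x, centred on y = 0, floor at z = 10, 62 wide between two guide strips (y = +-31 to +-37, tops at z = 15, x = -150 to 100).
- stop (a point): Point on the stop's face, jig (90, 0, 20) mm. The stop is a block across the lane's far end, top at z = 26. The block is home when its leading face touches this face.
- shaft (a point): Middle of the 9 mm steel shaft, jig (-24.5, -48, 38) mm, parallel to jig x, between lane and thumb bar. Flap and thumb bar are one rigid rocker on it. Two brackets hold it at jig x = -147 and 98 (16 mm wide, tops at z = 46).
- flap_edge (a point): Corner of the flap facing the robot and farthest from the shaft; moves with it. The flap is a metal plate over the lane, jig x 35 to 85, y -48 to 32, 4 thick, with a rubber pad 6 thick below it at y -5 to 25. Shut, the pad hangs about 10 mm above the lane floor, so the block cannot pass; at joint 0.30 the gap is about 25 mm.
- thumb_bar (a point): Middle of the thumb bar's top face; moves with it. Flat metal strip beside the lane, jig x -145 to 20, y -105 to -60, 4 thick. At rest it slants 18 degrees: outer edge at z = 37 mm, middle 30, inner 24. Pressed to joint 0.31 its top is level at z = 19 mm all along, so a fingertip can slide along it in the push direction with the flap kept open.
- flap (a joint): Angle of flap and thumb bar, rad: 0 = shut by its spring, grows as the bar is pressed down, end stop 0.38. About 0.17 when the flap rests on the block. From 0.25 up the block passes freely; 0.30 is a good holding value. Holding takes about 4 N at the bar's middle; let go, the spring shuts the flap.
- mount: Wooden block 90 (x) x 56 (y) x 20 mm, 0.1 kg, dark butterfly on white paper on top. Origin: centre of its underside. It lies on the lane floor, +x towards the stop, leading face 15 to 55 mm short of the flap; push the middle of its rear face, 45 mm behind the origin. Home, its origin is at jig x = 45 and its rear face at x = 0, 35 mm before the flap.
- small_mount: smaller wooden block, 60 x 45 x 16 mm, with a little brown moth, lying beside the jig; leave alone; origin at the centre of its underside.
- pin_jar: small glass jar with steel cap, 38 mm across, 50 mm tall; leave alone; origin at the centre of its underside.
- glue_bottle: white bottle, 40 mm across, 115 mm tall; leave alone; origin at the centre of its underside.
- brush: brush about 160 mm long, lying flat; leave alone; origin at the centre of its underside.
- tape_roll: flat roll of clear tape, 64 mm across, 18 mm high; leave alone; origin at the centre of its underside.
- corner_block: wooden block 45 x 45 x 30 mm; leave alone; origin at the centre of its underside.
Things that resemble listed ones, but are neither listed nor needed, are in the scene too. What is shaped like the mount but green or turquoise is not meant.

How it is judged (in metres and radians):
On the way, in this order (a step that is already met when the one before it is completed fails the run):
1. the flap is held open by a fingertip on the thumb bar, the block still short of the flap (contact force between the fingers and flap above 0.3 N and value of joint flap above 0.22 rad and x of mount in the frame of jig below -0.004 m), for 0.1 s.
2. the block's leading end goes under the flap while the bar is still held down (contact force between the fingers and flap above 0.3 N and value of joint flap above 0.22 rad and x of mount in the frame of jig above 0 m), for 0.1 s.
3. the block is home at the stop (within 4 mm) with the flap still held open (contact force between the fingers and flap above 0.3 N and value of joint flap above 0.22 rad and x of mount in the frame of jig above 0.041 m and y of mount in the frame of jig between -0.006 and 0.006 m and angle between the x axis of mount and the x axis of jig, either way round below 0.08 rad), for 0.1 s.
At the end, for the whole second after the job is handed in: The block lies flat on the lane floor, within 4 mm of the stop, within 6 mm of the lane's centre line and 0.08 rad of its direction, at rest; the flap has closed onto it (joint 0.12 to 0.22, pressing with more than 0.3 N) (x of mount in the frame of jig above 0.041 m and y of mount in the frame of jig between -0.006 and 0.006 m and angle between the x axis of mount and the x axis of jig, either way round below 0.08 rad and value of joint flap between 0.12 and 0.22 rad and contact force between flap and mount above 0.3 N and angle between mount's own z axis and vertical below 0.06 rad and height (world z) of mount below 0.014 m and linear speed of mount below 0.01 m/s); the robot touches nothing.
It fails at once if the block is lifted (8 mm) or tipped (0.25 rad) (height (world z) of mount above 0.018 m or angle between mount's own z axis and vertical above 0.25 rad).
It fails at once if another thing on the table is moved by more than 20 mm (distance of any of small_mount, pin_jar, glue_bottle, brush, tape_roll, corner_block from where it was at the start of the episode above 0.02 m).
It also fails if it takes over 54 s, if anything falls off the work surface, if the arm or the gripper's body presses on something with over 40 N, if the wrist force passes 120 N, or if a joint passes its speed limit or range.

ROBOT

A 6-joint arm with a two-finger parallel gripper is mounted at the origin on the work surface. World frame = base frame: x ahead of the robot, y to its left, z up, the work surface at z = 0. Lengths are in m, angles in degrees, forces in N, time in s.
With the tool pointing down it reaches from about 0.375 to 0.9 m from the base axis. Payload 3.1 kg.
Tool frame: the origin (TCP) lies at the very end of the fingers, on their centre line; the grasp point (between the pads) lies 19 mm behind it; z points along the fingers, x is the direction in which the jaws open and shut, and the axes are right-handed (so a half turn about z gives the same grasp; the last joint's range is limited). The gripper opens to 87 mm and grips with 3 to 60 N. Pads are 19 mm wide; open, the fingers measure 117 mm over their backs; the gripper's body (75 mm by 190 mm) begins 51 mm behind the grasp point.
Start: joints at [-79.727, 30.224, 82.088, -0, 67.689, -10.227], TCP at [0.219, -0.585, 0.223] pointing down, gripper open.
Joint ranges: [-176.69, 176.69], [-43.24, 126.21], [12.49, 139.97], [-82, 262], [0, 151.66], [-163.58, 163.58]. Speed limits (degrees/s): [159.86, 159.86, 180, 180, 180, 180].

INTERFACE

Orientations are given as a 3x3 rotation matrix whose columns are the frame's x, y, z axes.
In Python, from rig import read_state, capture, bot gives the robot as it stands.
- The arm moves only by the shell command python3 -m crank 'ROWS' [OPENING]. ROWS is JSON, a list of rows, each a list of 2 entries, a list of its own where there are three numbers: the shift along the tool's x, y, z in cm, then the turn, a rotation vector about the tool's x, y, z in rad. In form: [[[dx, dy, dz], [wx, wy, wz]], ...]. A call has 1 to 12 rows; each row shifts and turns the commanded pose from where the row before left it, along the tool's axes as they then stand; what a row does not reach is not made up. A row lasts 1/10 s, in which the tool goes at most 50 mm and 8.59 degrees, less where a joint would pass 70% of its speed; a pose out of reach is approached as far as the arm can. A call with a gripper value outside its range is refused whole. OPENING is the closure, from -1 (fully open) to 1 (shut), set as the call begins (- or left out, the last holds). The fingers move at their own pace and stop on an object; the grip force is fixed at half the most. Time passes only in rows, so rows that do not move let the fingers close. It gives the time, the measured TCP pose, the force and the opening at its end, in the units of the state.
- read_state(): the state, without advancing time (a new reading comes with each control period).
- capture(name): name is "scene" or "top" or "wrist"; returns a dict with "pixels" (480x640x3 uint8, red, green, blue), "camera_matrix" (3x3 intrinsics, pixels), "R" (3x3) and "t" (3): a world point X has camera coordinates R X + t. Camera axes: x right, y down, z forward; pixel columns grow to the right and rows downward; lengths in m; the calibration is good to about 2 mm. A picture is of the moment at which its call begins. There is no depth.
- bot.hand_in(): hands the job in, once; it reports no verdict.
The state is a dict: "time_s": time; "joint_positions": joint angles; "qvel": joint speeds; "tau": joint torques, N m; "position": TCP position; "tcp_rot": TCP orientation; "force": force on the tool from outside, world axes, zero at the start; "moment": the same for the moment, N m; "opening": opening from 0.0 (shut) to 1.0 (fully open).
Only numpy, scipy, OpenCV 4.12 (cv2) and the standard library are available. Lean on these libraries where they do the work, as an engineer would, in place of code of your own. Each camera call takes 0.05 s, during which the arm holds its last target.

## Working session

There is one attempt and no reset: what is moved stays moved. The work goes in short steps, Python scripts to look and compute and a shell command to move; the robot and the scene stay as the last step left them, time stands still between calls to the robot, and variables do not carry over. Pictures are saved under pics/ and viewed, and the job is handed in when it is done.

```bash
ls; mkdir -p pics; python3 - <<'E'
from rig import read_state, capture
import cv2,json,numpy as np
s=read_state();print(s)
for n in("scene","top","wrist"):
    c=capture(n);cv2.imwrite(f"pics/{n}0.png",c["pixels"][...,::-1])
    print(n,c["camera_matrix"],c["R"],c["t"])
E
```

```text
pics
{'time_s': 0.0, 'joint_positions': array([-7.97263295e+01,  3.02767221e+01,  8.21559192e+01, -4.54644083e-04,
        6.76890276e+01, -1.02261497e+01]), 'qvel': array([ 0.02143808,  0.02765269,  0.06074304,  0.02308704, -0.03626032,
        0.11437376]), 'tau': array([ 8.50667675e-04, -4.40043139e+01, -1.76589167e+01,  6.33046031e-02,
        5.81518596e-02, -1.79606341e-04]), 'position': array([ 0.21878334, -0.58468078,  0.22159829]), 'tcp_rot': array([[ 3.50206868e-01, -9.36672302e-01, -3.85953389e-04],
       [-9.36670047e-01, -3.50206885e-01,  2.08816543e-03],
       [-2.09109025e-03, -3.69778894e-04, -9.99997745e-01]]), 'force': array([-0.0756411 , -0.26681614, -0.59317252]), 'moment': array([-0.01028888, -0.00048222,  0.02207077]), 'opening': 0.9997543435384202}
scene [[473.82414913   0.         322.35071457]
 [  0.         473.82414913 247.27484474]
 [  0.           0.           1.        ]] [[-0.36220343  0.93186316 -0.02096938]
 [ 0.52202996  0.18416609 -0.83280705]
 [-0.77220036 -0.31259222 -0.55316608]] [ 0.16142517 -0.25862325  1.37417083]
top [[530.06137571   0.         318.75333259]
 [  0.         530.06137571 241.16555991]
 [  0.           0.           1.        ]] [[ 0.02074035 -0.99974672  0.00873667]
 [-0.99828226 -0.02118731 -0.05462262]
 [ 0.0547939  -0.00758877 -0.99846885]] [0.01716579 0.57009041 1.07699059]
wrist [[394.56786066   0.         318.77211359]
 [  0.         394.56786066 243.3081804 ]
 [  0.           0.           1.        ]] [[ 0.34969307 -0.93686332 -0.00136969]
 [-0.89866921 -0.33584924  0.28213284]
 [-0.26477992 -0.09742901 -0.95937437]] [-0.62418704 -0.0331992   0.3916303 ]
```

View pics/scene0.png

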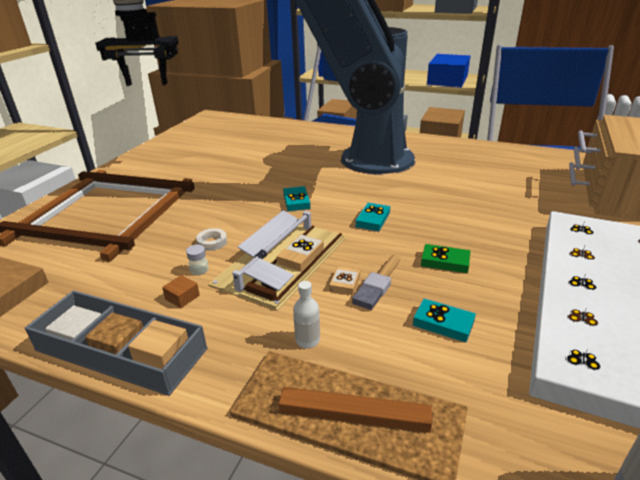

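View pics/top0.png

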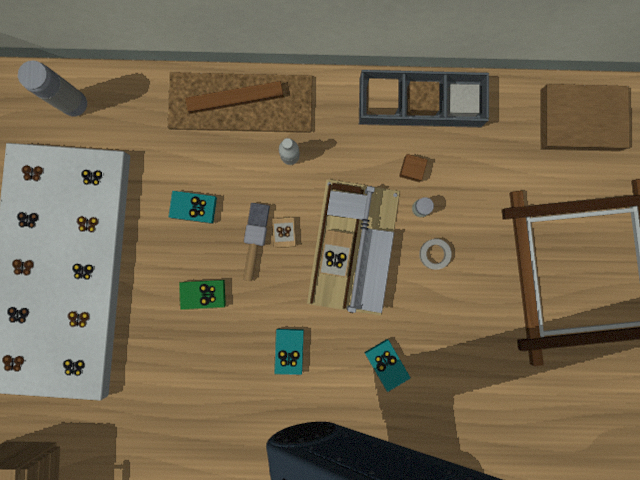

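The top view shows the jig at u 308–400, v 180–315, with the push direction roughly image-up (world +x). The thumb bar is at (370,270), the flap at (350,205) and the block at (337,255).

```bash
python3 - <<'E'
import cv2
a=cv2.imread("pics/top0.png")[170:325,290:415]
cv2.imwrite("pics/topc.png",cv2.resize(a,None,fx=3.85,fy=3.85,interpolation=cv2.INTER_CUBIC))
a=cv2.imread("pics/scene0.png")[190:320,200:360]
cv2.imwrite("pics/scenec.png",cv2.resize(a,None,fx=4.5,fy=4.5,interpolation=cv2.INTER_CUBIC))
E
```

```text
(no output)
```

View pics/topc.png

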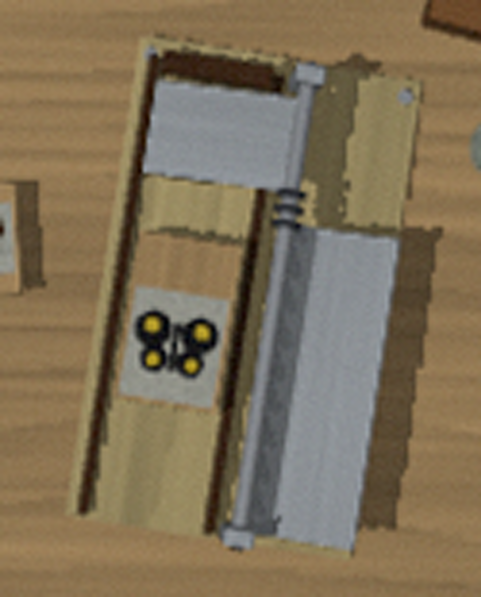

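View pics/scenec.png

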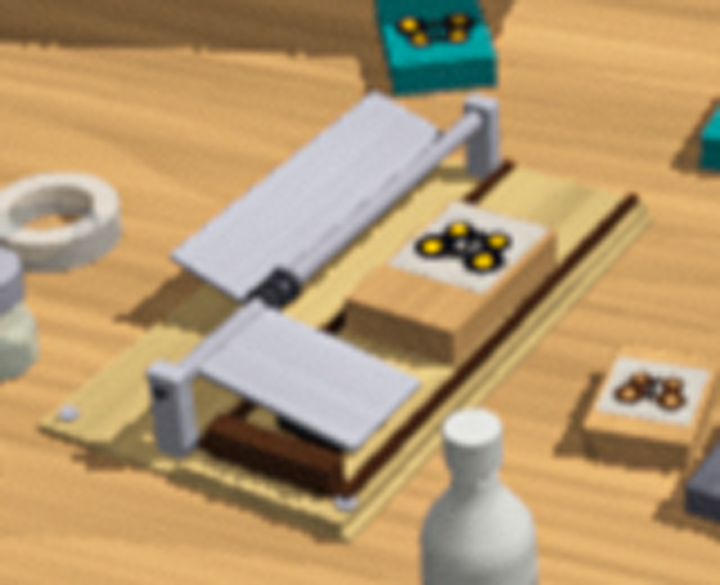

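```bash
cat > h.py <<'E'
import numpy as np
from scipy.optimize import least_squares
from rig import capture, read_state
def proj(c,X):
    p=np.asarray(X)@c["R"].T+c["t"]; p=p@c["camera_matrix"].T
    return p[...,:2]/p[...,2:]
def T(p,X):
    X=np.asarray(X,float)/1000;c,s=np.cos(p[2]),np.sin(p[2])
    return np.stack([p[0]+c*X[:,0]-s*X[:,1],p[1]+s*X[:,0]+c*X[:,1],X[:,2]],1)
E
python3 - <<'E'
from h import *
ct,cs=capture("top"),capture("scene")
J=[[-145,-105,37],[20,-105,37],[110,-112,4],[110,40,10],[-152,40,10],[-150,34,15],[-150,-34,15],[-147,-48,46],[98,-48,46]]
t=np.array([[352,553],[400,237],[420,80],[142,37],[68,515],[85,512],[212,532],[238,535],[308,72]])/3.85+[290,170]
Js=[[110,-112,4],[110,40,10],[-145,-105,37],[20,-105,37],[98,-48,46],[-147,-48,46]]
s=np.array([[40,428],[345,528],[375,93],[172,258],[172,368],[482,103]])/4.5+[200,190]
f=lambda p:np.r_[(proj(ct,T(p,J))-t).ravel(),(proj(cs,T(p,Js))-s).ravel()]
r=least_squares(f,[.5,0,0],loss='soft_l1');print(r.x,np.degrees(r.x[2]));print(r.fun.reshape(-1,2).round(1).tolist())
for a,b,c in((ct,J,t),(cs,Js,s)):
    q=least_squares(lambda p:(proj(a,T(p,b))-c).ravel(),[.5,0,0],loss='soft_l1').x;print(q)
B=[[45,28,30],[45,-28,30],[-45,28,30],[-45,-28,30]];bt=np.array([[150,232],[245,242],[118,393],[215,410]])/3.85+[290,170]
Bs=[[45,28,30],[-45,28,30],[45,-28,30]];bs=np.array([[455,335],[555,237],[348,297]])/4.5+[200,190]
f=lambda p:np.r_[(proj(ct,T(p,B))-bt).ravel(),(proj(cs,T(p,Bs))-bs).ravel()]
q=least_squares(f,[.5,0,0]);p=q.x;print(p,q.fun.reshape(-1,2).round(1).tolist())
d=p[:2]-r.x[:2];c,s_=np.cos(r.x[2]),np.sin(r.x[2]);print("block in jig",c*d[0]+s_*d[1],-s_*d[0]+c*d[1],p[2]-r.x[2])
np.save("jig.npy",r.x)
E
```

```text
[ 0.58603526 -0.01175573 -0.12688577] -7.270019262434499
[[-1.0, -1.8], [-2.0, -0.8], [-0.2, -0.7], [0.4, -0.7], [1.0, 0.1], [-0.4, 0.5], [-0.6, 0.2], [0.8, 0.0], [0.0, -0.6], [0.0, -1.4], [0.0, -1.9], [0.5, -1.0], [0.7, -1.0], [-0.6, -0.3], [-0.8, -1.5]]
[ 0.5853748  -0.01220807 -0.12982515]
[ 0.58961449 -0.00978115 -0.12672093]
[ 0.54658904 -0.0072785  -0.14421735] [[-2.4, -1.8], [0.0, 0.1], [-1.4, 0.0], [0.7, 0.1], [-0.9, -1.4], [0.3, -2.5], [-1.7, -0.9]]
block in jig -0.03969567578355407 -0.000550509316612333 -0.017331576448024272
```

```bash
python3 -m crank '[[[0,0,0],[0,0,0.121]],[[0,0,0],[0,0,0.121]],[[0,0,0],[0,0,0.121]],[[0,0,0],[0,0,0.121]],[[0,0,0],[0,0,0]]]' -0.61
cat >> h.py <<'E'
def go(xj,yj,z):
    p=np.load("jig.npy");s=read_state();R=s["tcp_rot"]
    w=T(p,[[xj,yj,z]])[0];d=R.T@(w-s["position"])*100
    Rt=np.array([[np.sin(p[2]),-np.cos(p[2]),0],[-np.cos(p[2]),-np.sin(p[2]),0],[0,0,-1]]).T
    Rt=np.array([[np.sin(p[2]),-np.cos(p[2]),0],[-np.cos(p[2]),-np.sin(p[2]),0],[0,0,-1]]).T
    from scipy.spatial.transform import Rotation as Q
    print("t",s["time_s"],"pos",s["position"].round(4),"F",s["force"].round(1),"open",round(s["opening"],3))
    print("shift cm",d.round(2),"turn",Q.from_matrix(R.T@Rt).as_rotvec().round(3))
    c,s_=np.cos(p[2]),np.sin(p[2]);e=s["position"][:2]-p[:2]
    print("jig xy mm",1000*(c*e[0]+s_*e[1]),1000*(-s_*e[0]+c*e[1]))
E
python3 -c "
from h import *
go(-110,-42,120)"
```

```text
time_s: 0.75
position: [0.2189, -0.5853, 0.2224]
tcp_rot: [[-0.126, -0.992, -0.0], [-0.992, 0.126, 0.0], [-0.0, 0.0, -1.0]]
force: [-0.2, 0.7, -0.4]
opening: 0.81
t 0.75 pos [ 0.2189 -0.5853  0.2224] F [-0.2  0.7 -0.4] open 0.81
shift cm [-57.32 -18.21  10.25] turn [0.    0.    0.001]
jig xy mm -291.61071343616794 -615.3904103084002
```

```bash
python3 -m crank '[[[-4.5,-1.4,0],[0,0,0]],[[-4.5,-1.4,0],[0,0,0]],[[-4.5,-1.4,0],[0,0,0]],[[-4.5,-1.4,0],[0,0,0]],[[-4.5,-1.4,0],[0,0,0]],[[-4.5,-1.4,0],[0,0,0]],[[-4.5,-1.4,0],[0,0,0]],[[-4.5,-1.4,0],[0,0,0]],[[-4.5,-1.4,0],[0,0,0]],[[-4.5,-1.4,0],[0,0,0]],[[-4.5,-1.4,0],[0,0,0]],[[0,0,0],[0,0,0]]]'
python3 -c "
from h import *
go(-110,-42,120)"
```

```text
time_s: 1.95
position: [0.435, -0.1086, 0.2227]
tcp_rot: [[-0.115, -0.993, 0.0], [-0.993, 0.115, 0.002], [-0.002, -0.0, -1.0]]
force: [-0.7, -0.3, 0.2]
opening: 0.802
t 1.95 pos [ 0.435  -0.1086  0.2227] F [-0.7 -0.3  0.2] open 0.802
shift cm [-7.27 -2.84 10.28] turn [-0.     0.002  0.011]
jig xy mm -137.5815681774223 -115.20934813848528
```

```bash
python3 -m crank '[[[-3.6,-1.4,0],[0,0,0]],[[-3.6,-1.4,0],[0,0,0.011]],[[0,0,2.5],[0,0,0]],[[0,0,2.5],[0,0,0]],[[0,0,2.5],[0,0,0]],[[0,0,2.5],[0,0,0]],[[0,0,0],[0,0,0]],[[0,0,0],[0,0,0]]]'
python3 -c "
from h import *
import cv2
go(-110,-42,60)
cv2.imwrite('pics/w1.png',capture('wrist')['pixels'][...,::-1])
a=capture('scene')['pixels'][170:320,180:380,::-1];cv2.imwrite('pics/s1.png',cv2.resize(a,None,fx=4,fy=4,interpolation=2))
"
```

```text
time_s: 2.75
position: [0.4708, -0.0464, 0.1226]
tcp_rot: [[-0.136, -0.991, -0.001], [-0.991, 0.136, 0.0], [-0.0, 0.001, -1.0]]
force: [-0.4, -0.7, -0.0]
opening: 0.805
t 2.75 pos [ 0.4708 -0.0464  0.1226] F [-0.4 -0.7 -0. ] open 0.805
shift cm [-0.69  0.01  6.26] turn [ 0.001  0.    -0.01 ]
jig xy mm -109.9360644441159 -48.94788126319219
```

View pics/w1.png

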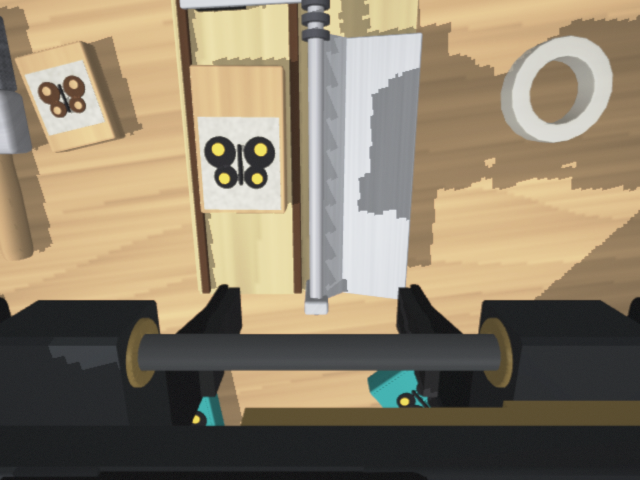

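View pics/s1.png

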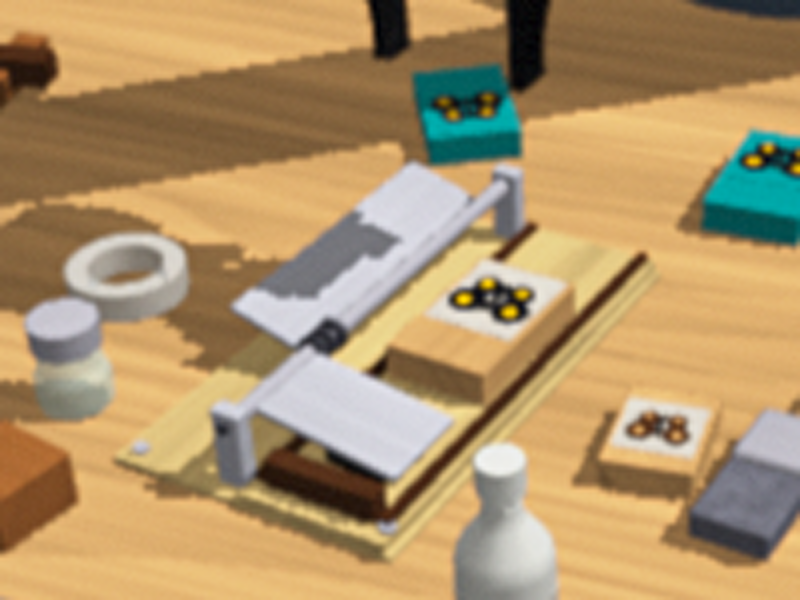

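```bash
python3 - <<'E'
from h import *
c=capture("wrist")
J=[[-145,-105,37],[20,-105,37],[-150,34,15],[-150,-34,15],[-147,-48,46]]
t=np.array([[405,298],[422,34],[207,293],[298,293],[316,305]])
r=least_squares(lambda p:(proj(c,T(p,J))-t).ravel(),[.586,-.012,-.127],loss='soft_l1');print(r.x,r.fun.reshape(-1,2).round(1).tolist())
B=[[45,28,30],[45,-28,30],[-45,28,30],[-45,-28,30]];b=np.array([[191,65],[283,67],[203,212],[286,212]])
q=least_squares(lambda p:(proj(c,T(p,B))-b).ravel(),[.55,0,-.1]);print(q.x,q.fun.reshape(-1,2).round(1).tolist())
for p in(r.x,np.load("jig.npy")):
    d=q.x[:2]-p[:2];k,s=np.cos(p[2]),np.sin(p[2]);print(k*d[0]+s*d[1],-s*d[0]+k*d[1],q.x[2]-p[2])
E
```

```text
[ 0.58829754 -0.01539577 -0.15213524] [[-4.5, 1.8], [-0.5, -0.4], [0.1, -1.8], [0.7, -0.6], [1.5, 2.1]]
[ 0.54680885 -0.00730217 -0.14277445] [[-0.7, -0.0], [1.0, -1.5], [-1.0, 0.8], [0.6, 1.2]]
-0.04223605983097382 0.0017125473672967555 0.009360791758575765
-0.03947464182076532 -0.0005461746173325115 -0.01588867655986037
```

```bash
python3 - <<'E'
from h import *
ct,cs,c=capture("top"),capture("scene"),capture("wrist")
J=[[-145,-108,37],[20,-108,37],[110,-112,4],[110,40,10],[-152,40,10],[-150,34,15],[-150,-34,15],[-147,-48,46],[98,-48,46]]
t=np.array([[352,553],[400,237],[420,80],[142,37],[68,515],[85,512],[212,532],[238,535],[308,72]])/3.85+[290,170]
Js=[[110,-112,4],[110,40,10],[-145,-108,37],[20,-108,37],[98,-48,46],[-147,-48,46]]
s=np.array([[40,428],[345,528],[375,93],[172,258],[172,368],[482,103]])/4.5+[200,190]
Jw=[[-145,-108,37],[20,-108,37],[-150,34,15],[-150,-34,15],[-147,-48,46]]
w=np.array([[405,298],[422,34],[207,293],[298,293],[316,305]])
S=[(ct,J,t,1),(cs,Js,s,1),(c,Jw,w,.5)]
for sel in(S,S[:1],S[1:2],S[2:]):
    r=least_squares(lambda p:np.concatenate([k*(proj(a,T(p,b))-q).ravel() for a,b,q,k in sel]),[.586,-.012,-.127],loss='soft_l1')
    print(r.x,np.abs(r.fun).mean())
    if sel is S:p=r.x;print(r.fun.reshape(-1,2).round(1).tolist());np.save("jig.npy",p)
d=np.array([.5467,-.0073])-p[:2];k,s=np.cos(p[2]),np.sin(p[2]);print(k*d[0]+s*d[1],-s*d[0]+k*d[1],-.1435-p[2])
go(-110,-42,60)
E
```

```text
[ 0.58667919 -0.01134689 -0.13101589] 0.6198271773129906
[[-0.0, -1.7], [-0.7, -0.6], [-0.2, -0.7], [0.4, -1.0], [0.5, -0.4], [-0.9, 0.0], [-1.1, -0.1], [0.2, -0.2], [0.0, -0.8], [0.0, -1.4], [-0.2, -1.6], [-0.3, -1.1], [-0.4, -1.3], [-0.7, -0.2], [-0.5, -1.3], [-0.4, 0.7], [-1.1, -0.4], [-0.0, 0.8], [0.1, 0.5], [0.5, 1.7]]
[ 0.58550302 -0.0117056  -0.1315106 ] 0.4264406108750336
[ 0.59003644 -0.00885471 -0.1319333 ] 0.2857644967533967
[ 0.58776584 -0.0126018  -0.13891016] 0.3773924605962101
-0.040165250378868624 -0.001210735174026441 -0.012484113888835496
t 3.05 pos [ 0.4715 -0.0461  0.1236] F [-0.5 -0.4 -1.1] open 0.806
shift cm [-0.75  0.05  6.36] turn [-0.002 -0.    -0.006]
jig xy mm -109.68280130170952 -49.517566540191304
```

```bash
python3 -m crank '[[[-0.75,0,0],[0,0,-0.006]],[[0,0,2],[0,0,0]],[[0,0,2],[0,0,0]],[[0,0,2],[0,0,0]],[[0,0,1.6],[0,0,0]],[[0,0,0],[0,0,0]],[[0,0,0],[0,0,0]],[[0,0,0],[0,0,0]]]'
python3 -c "
from h import *
import cv2
go(-110,-42,19)
cv2.imwrite('pics/w2.png',capture('wrist')['pixels'][...,::-1])
a=capture('scene')['pixels'][170:320,180:380,::-1];cv2.imwrite('pics/s2.png',cv2.resize(a,None,fx=4,fy=4,interpolation=2))
"
```

```text
time_s: 3.85
position: [0.4725, -0.0383, 0.0473]
tcp_rot: [[-0.13, -0.991, 0.002], [-0.991, 0.13, -0.0], [0.0, -0.002, -1.0]]
force: [-0.3, 1.0, 0.6]
opening: 0.802
t 3.85 pos [ 0.4725 -0.0383  0.0473] F [-0.3  1.   0.6] open 0.802
shift cm [0.03 0.04 2.83] turn [-0.002 -0.     0.   ]
jig xy mm -109.68263180290133 -41.68254311881479
```

View pics/w2.png

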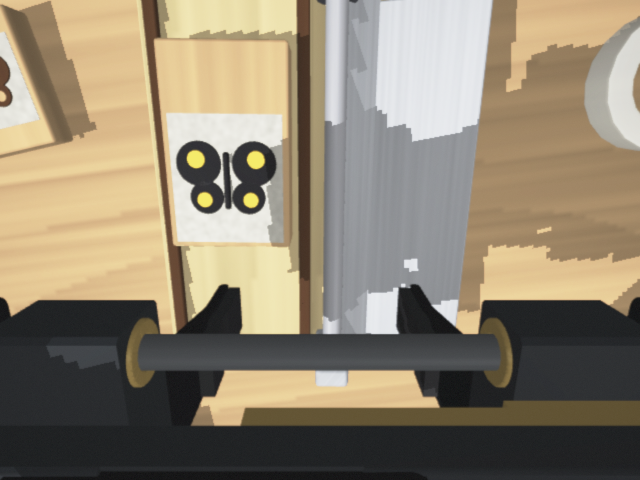

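View pics/s2.png

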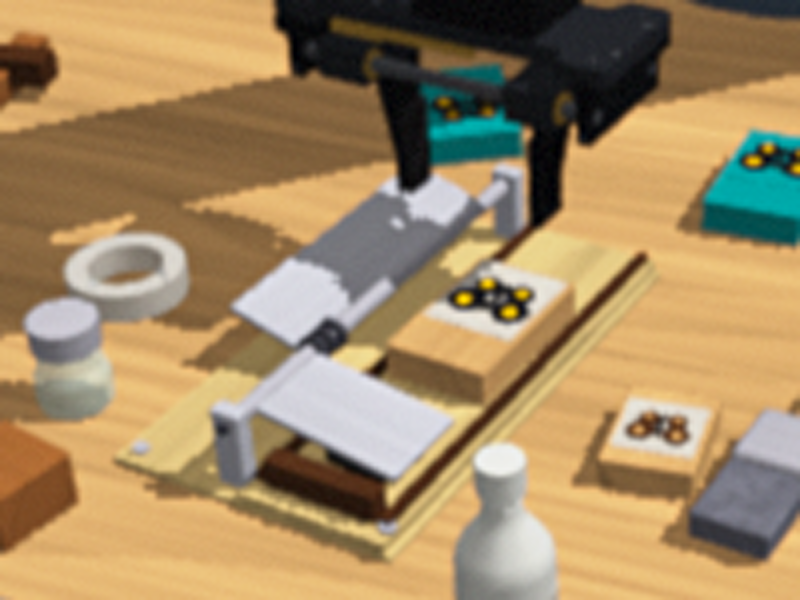

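The fingers straddle the shaft: the left one is over the lane behind the block (tip at about (232,290)) and the right one is over the bar (tip at about (410,290)). Now I'll press the bar.

```bash
python3 -m crank '[[[0,0,0.7],[0,0,0]],[[0,0,0.7],[0,0,0]],[[0,0,0.6],[0,0,0]],[[0,0,0.5],[0,0,0]],[[0,0,0.35],[0,0,0]],[[0,0,0],[0,0,0]],[[0,0,0],[0,0,0]],[[0,0,0],[0,0,0]]]'
python3 -c "
from h import *
import cv2
go(-94,-42,19)
cv2.imwrite('pics/w3.png',capture('wrist')['pixels'][...,::-1])
a=capture('scene')['pixels'][170:320,180:380,::-1];cv2.imwrite('pics/s3.png',cv2.resize(a,None,fx=4,fy=4,interpolation=2))
"
```

```text
time_s: 4.75
position: [0.4719, -0.0379, 0.0183]
tcp_rot: [[-0.131, -0.991, 0.0], [-0.991, 0.131, 0.0], [-0.0, -0.0, -1.0]]
force: [-0.4, 4.3, 7.9]
opening: 0.808
t 4.75 pos [ 0.4719 -0.0379  0.0183] F [-0.4  4.3  7.9] open 0.808
shift cm [ 0.07 -1.63 -0.07] turn [-0.  0. -0.]
jig xy mm -110.30018821451155 -41.33094805206976
```

View pics/w3.png

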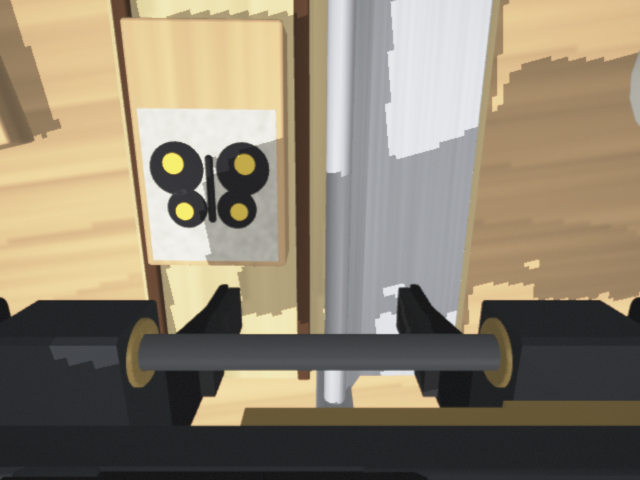

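View pics/s3.png

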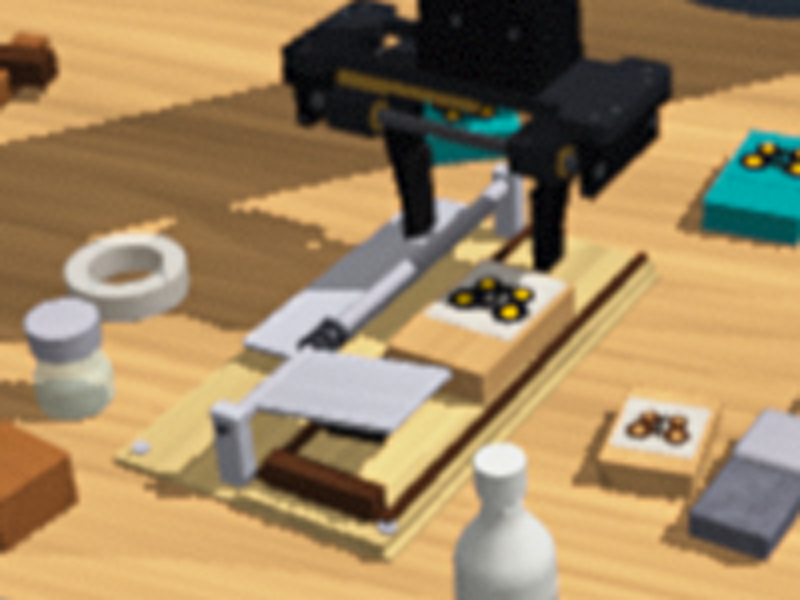

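```bash
cat >> h.py <<'E'
def edge(a,x=35):
    c,s=np.cos(a),np.sin(a); return [x,80*c+8*s-48,38-8*c+80*s]
def show(n):
    import cv2
    a=capture('scene')['pixels'][170:320,180:380,::-1];cv2.imwrite(f'pics/s{n}.png',cv2.resize(a,None,fx=4,fy=4,interpolation=2))
    cv2.imwrite(f'pics/w{n}.png',capture('wrist')['pixels'][...,::-1])
E
python3 - <<'E'
from h import *
c=capture("scene");p=np.load("jig.npy")
for a in(0,.2,.25,.3,.35,.38):print(a,((proj(c,T(p,[edge(a),edge(a,85)]))-[180,170])*4).round(0).tolist())
print(read_state()["force"],read_state()["position"])
E
```

```text
0 [[458.0, 409.0], [399.0, 470.0]]
0.2 [[456.0, 381.0], [396.0, 441.0]]
0.25 [[455.0, 373.0], [394.0, 433.0]]
0.3 [[453.0, 366.0], [392.0, 425.0]]
0.35 [[451.0, 358.0], [390.0, 417.0]]
0.38 [[449.0, 353.0], [388.0, 413.0]]
[0.86130984 4.53981447 8.07196644] [ 0.47192032 -0.03792869  0.01826665]
```

```bash
python3 -m crank '[[[0,-0.4,0],[0,0,0]],[[0,-0.4,0],[0,0,0]],[[0,-0.4,0],[0,0,0]],[[0,-0.4,0],[0,0,0]],[[0,-0.4,0],[0,0,0]],[[0,-0.4,0],[0,0,0]],[[0,-0.4,0],[0,0,0]],[[0,-0.4,0],[0,0,0]],[[0,-0.4,0],[0,0,0]],[[0,-0.4,0],[0,0,0]],[[0,0,0],[0,0,0]]]'
python3 -c "
from h import *
go(-9.5,-42,18.5);show(4)
"
```

```text
time_s: 6.0
position: [0.5091, -0.0431, 0.0176]
tcp_rot: [[-0.131, -0.991, -0.005], [-0.991, 0.131, 0.001], [-0.001, 0.006, -1.0]]
force: [-3.9, 0.4, 6.4]
opening: 0.805
t 6.0 pos [ 0.5091 -0.0431  0.0176] F [-3.9  0.4  6.4] open 0.805
shift cm [ 0.04 -6.32 -0.12] turn [ 0.006  0.001 -0.   ]
jig xy mm -72.73329840609583 -41.60596697521252
```

View pics/w4.png

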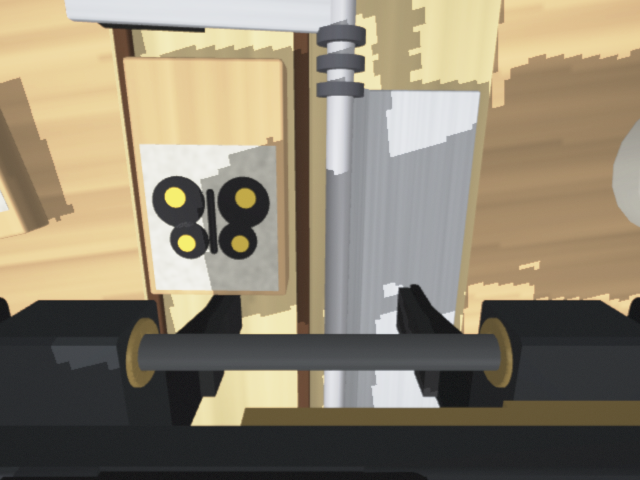

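View pics/s4.png

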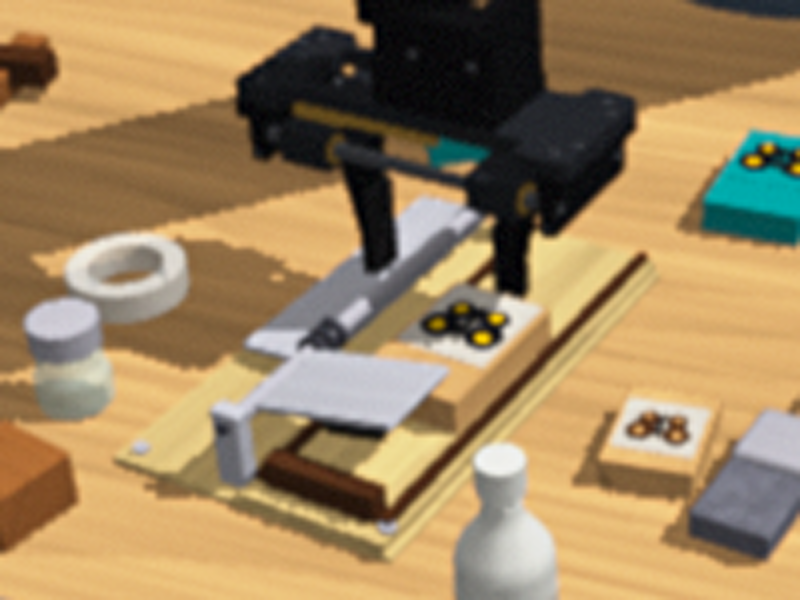

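The block is moving straight (rear edge at v≈293, touching the left fingertip) and the flap is still up. I'll keep pushing.

```bash
python3 -m crank '[[[0,-0.4,-0.03],[0,0,0]],[[0,-0.4,0],[0,0,0]],[[0,-0.4,0],[0,0,0]],[[0,-0.4,0],[0,0,0]],[[0,-0.4,0],[0,0,0]],[[0,-0.4,0],[0,0,0]],[[0,-0.4,0],[0,0,0]],[[0,-0.4,0],[0,0,0]],[[0,-0.4,0],[0,0,0]],[[0,-0.4,0],[0,0,0]],[[0,-0.4,0],[0,0,0]],[[0,-0.4,0],[0,0,0]]]'
python3 -c "
from h import *
go(-9.5,-42,18.5);show(5)
"
```

```text
time_s: 7.3
position: [0.5558, -0.0492, 0.0178]
tcp_rot: [[-0.131, -0.991, -0.007], [-0.991, 0.131, 0.001], [-0.001, 0.007, -1.0]]
force: [-5.3, 0.9, 6.4]
opening: 0.803
t 7.3 pos [ 0.5558 -0.0492  0.0178] F [-5.3  0.9  6.4] open 0.803
shift cm [ 0.04 -1.62 -0.08] turn [0.007 0.001 0.   ]
jig xy mm -25.676848854317274 -41.59912864225875
```

View pics/w5.png

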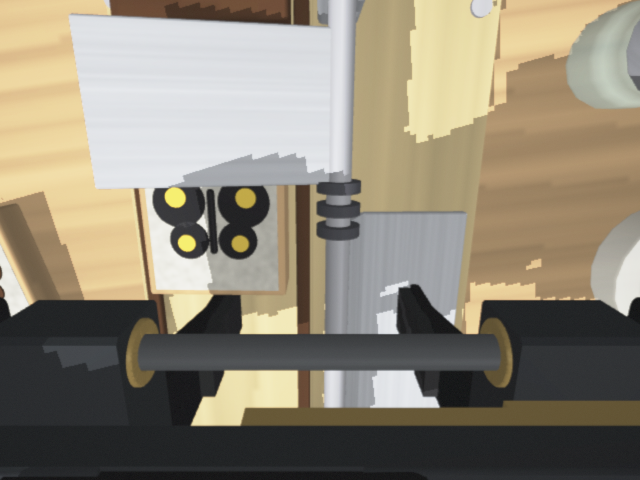

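View pics/s5.png

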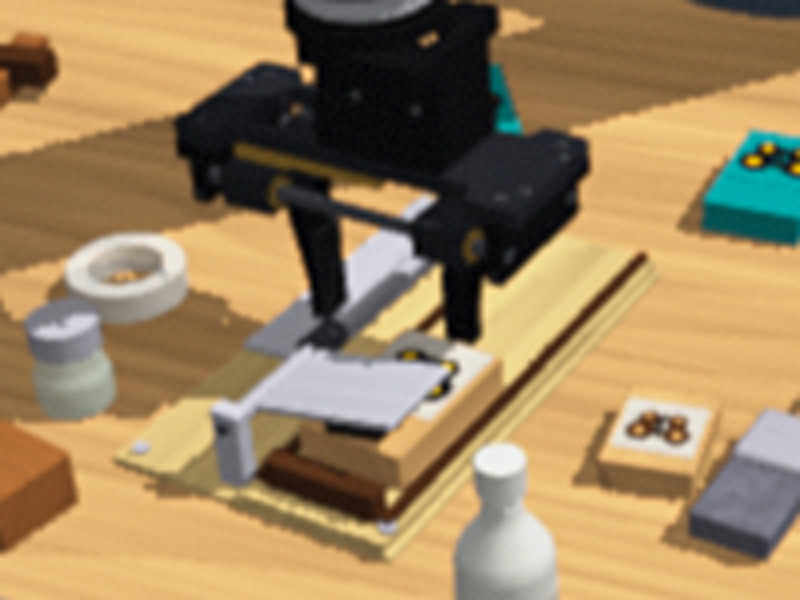

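The block is under the flap, with about 16 mm to go.

```bash
python3 -m crank '[[[0,-0.2,0],[0,0,0]],[[0,-0.2,0],[0,0,0]],[[0,-0.2,0],[0,0,0]],[[0,-0.2,0],[0,0,0]],[[0,-0.2,0],[0,0,0]],[[0,-0.2,0],[0,0,0]],[[0,-0.1,0],[0,0,0]]]'
python3 -m crank '[[[0,-0.1,0],[0,0,0]],[[0,-0.1,0],[0,0,0]]]'
python3 -c "
from h import *
go(-9.5,-42,18.5)"
```

```text
time_s: 8.1
position: [0.5689, -0.051, 0.0178]
tcp_rot: [[-0.131, -0.991, -0.007], [-0.991, 0.131, 0.001], [-0.0, 0.007, -1.0]]
force: [-4.7, -0.2, 6.3]
opening: 0.804
time_s: 8.3
position: [0.5693, -0.051, 0.0176]
tcp_rot: [[-0.13, -0.991, -0.01], [-0.992, 0.13, 0.002], [-0.001, 0.01, -1.0]]
force: [-6.9, 0.2, 7.0]
opening: 0.805
t 8.3 pos [ 0.5693 -0.051   0.0176] F [-6.9  0.2  7. ] open 0.805
shift cm [ 0.04 -0.25 -0.09] turn [0.01  0.001 0.001]
jig xy mm -12.04041914913349 -41.58534032826133
```

```bash
python3 -m crank '[[[0,-0.1,0],[0,0,0]],[[0,-0.1,0],[0,0,0]],[[0,0,0],[0,0,0]]]'
python3 -m crank '[[[0,-0.1,0],[0,0,0]],[[0,-0.1,0],[0,0,0]],[[0,0,0],[0,0,0]]]'
python3 -c "
from h import *
go(-9.5,-42,18.5);show(6)"
```

```text
time_s: 8.6
position: [0.5694, -0.0509, 0.0175]
tcp_rot: [[-0.129, -0.992, -0.014], [-0.992, 0.129, 0.003], [-0.001, 0.014, -1.0]]
force: [-7.6, 0.0, 9.4]
opening: 0.803
time_s: 8.9
position: [0.5695, -0.0508, 0.0173]
tcp_rot: [[-0.128, -0.992, -0.018], [-0.992, 0.128, 0.003], [-0.001, 0.018, -1.0]]
force: [-11.6, -0.0, 11.8]
opening: 0.803
t 8.9 pos [ 0.5695 -0.0508  0.0173] F [-11.6  -0.   11.8] open 0.803
shift cm [ 0.07 -0.24 -0.12] turn [0.018 0.001 0.002]
jig xy mm -11.88890989617895 -41.353632358795544
```

View pics/w6.png

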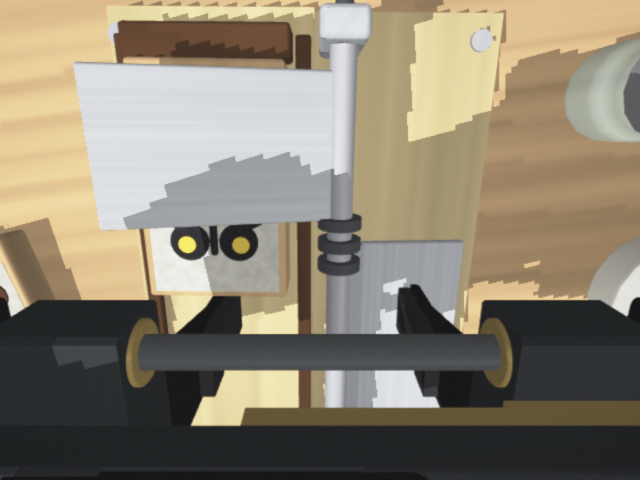

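View pics/s6.png

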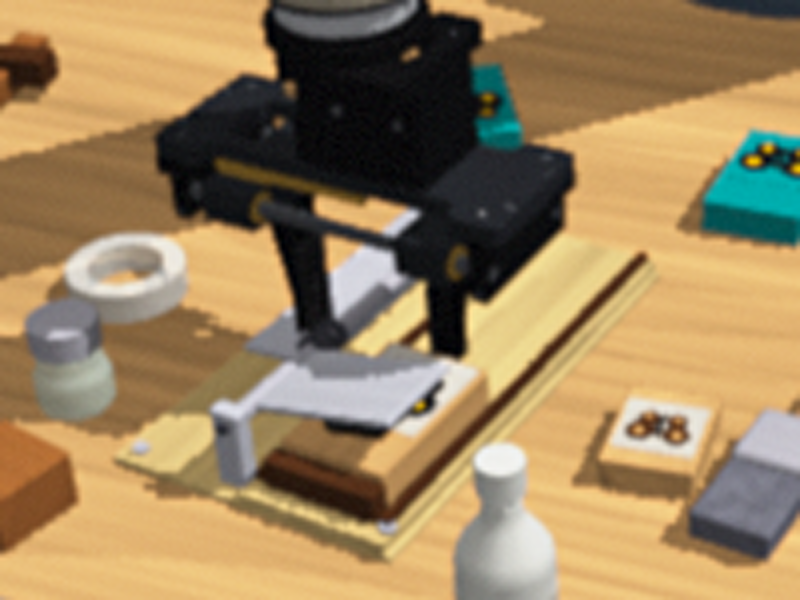

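The block's front edge meets the stop in both views (wrist v≈57), and the push force climbs with no motion, so it is home. I'll back off, then release the bar slowly.

```bash
python3 -m crank '[[[0,0.3,0],[0,0,0]],[[0,0.3,0],[0,0,0]],[[0,0.4,0],[0,0,0]],[[0,0.4,0],[0,0,0]],[[0,0,0],[0,0,0]]]'
python3 -c "
from h import *
go(-9.5,-42,18.5);show(7)"
```

```text
time_s: 9.5
position: [0.5664, -0.0516, 0.019]
tcp_rot: [[-0.13, -0.991, 0.006], [-0.991, 0.13, -0.002], [0.001, -0.006, -1.0]]
force: [2.4, 0.0, 5.1]
opening: 0.808
t 9.5 pos [ 0.5664 -0.0516  0.019 ] F [2.4 0.  5.1] open 0.808
shift cm [-0.05 -0.54  0.06] turn [-0.006 -0.001  0.   ]
jig xy mm -14.854067763330754 -42.53703948149215
```

View pics/w7.png

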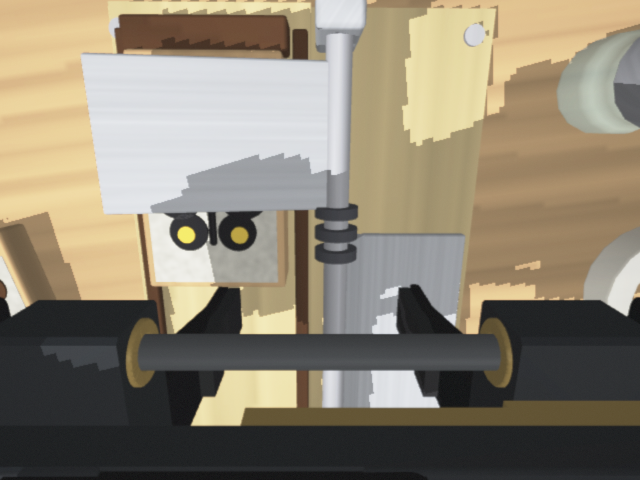

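```bash
python3 -m crank '[[[0,0.4,0],[0,0,0]],[[0,0.4,0],[0,0,0]],[[0,0,-0.2],[0,0,0]],[[0,0,-0.2],[0,0,0]],[[0,0,-0.2],[0,0,0]],[[0,0,-0.2],[0,0,0]],[[0,0,-0.3],[0,0,0]],[[0,0,-0.5],[0,0,0]],[[0,0,-1],[0,0,0]],[[0,0,-2],[0,0,0]],[[0,0,-2.5],[0,0,0]],[[0,0,-2.5],[0,0,0]]]'
python3 -m crank '[[[0,0.5,-3],[0,0,0]],[[0,0.5,-3],[0,0,0]],[[0,0,0],[0,0,0]],[[0,0,0],[0,0,0]]]'
python3 -c "
from h import *
import cv2
go(-9.5,-42,18.5);show(8)
a=capture('top')['pixels'][170:325,290:415,::-1];cv2.imwrite('pics/t8.png',cv2.resize(a,None,fx=3.85,fy=3.85,interpolation=2))"
```

```text
time_s: 10.8
position: [0.5557, -0.0493, 0.1156]
tcp_rot: [[-0.131, -0.991, -0.001], [-0.991, 0.131, 0.0], [-0.0, 0.001, -1.0]]
force: [-0.1, 0.0, -0.0]
opening: 0.8
time_s: 11.2
position: [0.5463, -0.0481, 0.1755]
tcp_rot: [[-0.131, -0.991, 0.002], [-0.991, 0.131, -0.001], [0.0, -0.002, -1.0]]
force: [0.3, 0.7, 0.3]
opening: 0.807
t 11.2 pos [ 0.5463 -0.0481  0.1755] F [0.3 0.7 0.3] open 0.807
shift cm [ 0.02 -2.54 15.7 ] turn [-0.002 -0.    -0.   ]
jig xy mm -35.17702479746411 -41.74702783174462
```

View pics/w8.png

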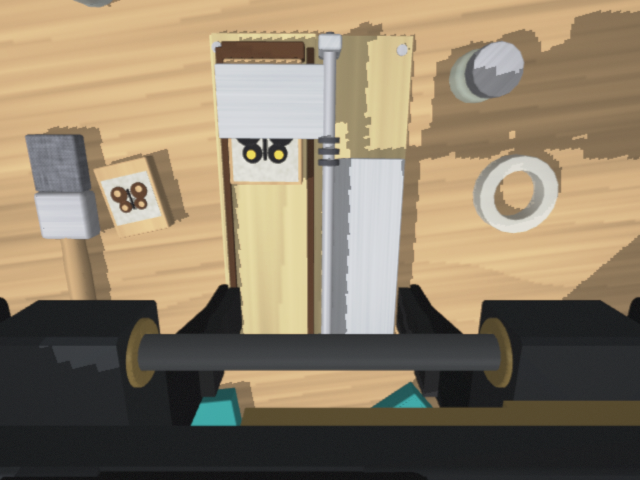

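View pics/s8.png

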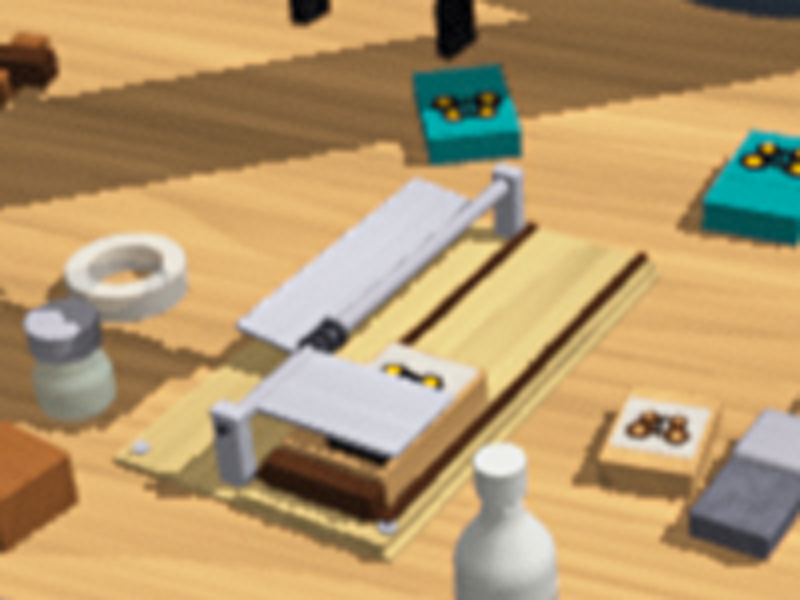

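View pics/t8.png

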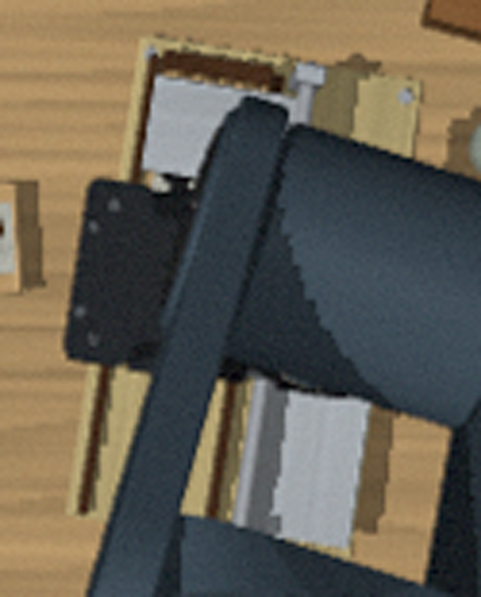

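```bash
python3 -c "
from h import *
import cv2
a=cv2.imread('pics/w8.png')[25:200,200:420];cv2.imwrite('pics/w8c.png',cv2.resize(a,None,fx=3.4,fy=3.4,interpolation=2))
c=capture('wrist')
b=lambda x:[[x+45,28,30],[x-45,28,30],[x-45,-28,30]]
p=np.load('jig.npy')
for x in(35,40,45):print(x,proj(c,T(p,b(x))).round(1).tolist())
print(proj(c,T(p,[[90,31,26],[90,-31,26],[100,-34,15],[98,-48,46]])).round(1).tolist())
"
```

```text
35 [[221.5, 71.4], [229.7, 196.3], [301.4, 196.2]]
40 [[221.0, 63.8], [229.3, 189.9], [301.4, 189.8]]
45 [[220.5, 56.2], [228.8, 183.4], [301.3, 183.4]]
[[217.7, 57.1], [304.0, 57.0], [308.4, 44.7], [328.4, 38.8]]
```

View pics/w8c.png

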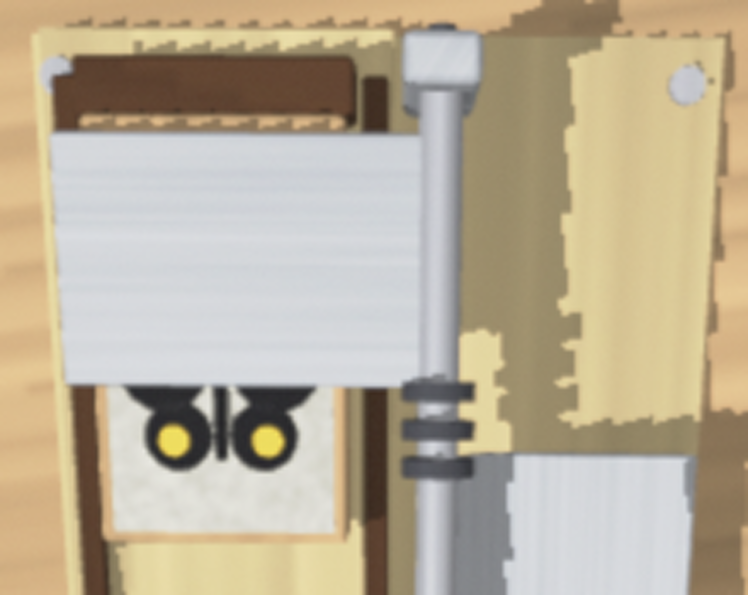

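The rear edge is at v≈183.8, against 183.4 predicted for home (x = 45), and the flap rests on the block.

```bash
python3 -c "
from rig import bot
print(bot.hand_in())"
```

```text
the job is handed in; nothing more can be done
None
```

The block is home against the stop with the flap closed on it, and I handed the job in at about 11.5 s of the 54 s; no verdict was given.

I pressed the thumb bar with one fingertip (flap joint about 0.32 rad, judged from the scene picture). With the other fingertip I pushed the block along the lane until it stopped moving and the push force rose to about 12 N. I then backed off, let the bar rise and retracted straight up.

**Last checks:**
- **Block position:** in the wrist picture its rear edge sits at row 183.8, against 183.4 predicted for jig x = 45 mm. It lies straight between the guides, and its front edge meets the stop.
- **Flap:** it rests on the block. I did not measure its final angle or how hard it presses.
- **Robot:** the force reading was down to noise level, with the gripper about 175 mm above the table.
- **Other things:** the small block, jar, tape roll, bottle and brush look unmoved, by eye only. The final pictures show only an edge of the corner block.

**Disagreement:** contact at the stop came about 2 mm earlier than my jig fit predicted. That is within the camera calibration error, and the pictures confirmed the block was home.

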